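# Bring the beaker to the latch of the medicine carousel

## Task

On the medicine carousel, push with a fingertip against its arms to turn it until the tall open beaker stands at the latch, with the fork in front of it lined up with the latch bar. Then push the latch over and press it fully down into that fork, and not before it is lined up. Do not push on or lift the beaker or pots on the carousel, and leave the loose things around it standing where they are.

Things in the scene. Friction and masses are not known exactly. Their poses are not given: they have to be found in the camera images.
- carousel: Fixed round grey base (190 mm diameter) of the medicine carousel, screwed to the counter. Origin on the counter surface (z = 0) under the vertical axis of the turntable, z up. Its -y axis points from the turntable's axis to the latch, which stands on an ear of the base.
- rotor (a joint): Angle of the turntable (white disc, 150 mm diameter, top at z = 30 mm) in rad: 0 or 2 pi when the beaker's fork is exactly at the latch, growing anticlockwise seen from above. It turns both ways, between stops at -1.5 and 7.8; 0.2 N m of friction keeps it where it is left. Beaker and three lidded pots stand on it 90 degrees apart.
- arm (a point): Outer part of one of four identical steel arms, 100 mm from the axis, z = 50 mm. This one is 45 degrees anticlockwise (seen from above) of the beaker; the others follow at 90 degree steps. Each is radial, 10 mm thick, radius 65 to 125 mm, z 30 to 70 mm, with a rubber post (14 mm diameter, z 26 to 74 mm) at radius 122 mm.
- fork (a point): Middle of the beaker's fork: 84 mm from the turntable's axis, in line with the beaker's centre, z = 41 mm; on the carousel's -y axis when joint rotor = 0. The fork is two white lugs at radius 74 to 94 mm with a gap of 26 mm, tops at z = 45 mm. Each of the three pots has such a fork too.
- latch (a joint): Latch angle in rad: 0 = fully down (level, pointing to the turntable's axis, at its stop), 1.57 = upright, more = leaning outward, away from the turntable, as at the start (at most 2.2). 0.08 N m of friction holds it where it is left: push it over and press it all the way down. Dark steel bar, 12 mm wide, 10 mm thick, 75 mm from hinge to tip; when down its top is at z = 46 mm.
- latch_hinge (a point): Hinge of the latch: 165 mm from the turntable's axis along the carousel's -y axis, 41 mm above the counter; the hinge line is along the carousel's x axis, between two steel cheeks (42 mm wide over the hinge pin), tops at z = 51 mm.
- latch_tip (a point): Free end of the latch bar, 75 mm from its hinge.
- beaker: The tall open beaker set in a close well of the turntable, turning with it, the only vessel without a lid: 40 mm wide, 50 mm tall, its rim at z = 80 mm. Origin at the centre of its underside, 48 mm from the turntable's axis.
- pot_a: Short lidded pot set in a close well of the turntable, 36 mm wide, 30 mm tall (top at z = 60 mm), 48 mm from the turntable's axis; origin at the centre of its underside.
- pot_b: Short lidded pot set in a close well of the turntable, 36 mm wide, 30 mm tall (top at z = 60 mm), 48 mm from the turntable's axis; origin at the centre of its underside.
- pot_c: Short lidded pot set in a close well of the turntable, 36 mm wide, 30 mm tall (top at z = 60 mm), 48 mm from the turntable's axis; origin at the centre of its underside.
- red_pot_1: White lidded specimen pot with a red lid, loose, 42 mm wide, 43 mm tall. Origin at the centre of its underside. A bystander to be left alone.
- red_pot_2: Second pot, the same as red_pot_1. Origin at the centre of its underside. A bystander to be left alone.
- gallipot: Small solid steel cup, loose, 54 mm wide, 30 mm tall. Origin at the centre of its underside. A bystander to be left alone.
- cup_1: Green cup with two syringes standing in it, loose, 68 mm wide, 145 mm tall. Origin at the centre of its underside. A bystander to be left alone.
- cup_2: Orange cup with two syringes, as cup_1. Origin at the centre of its underside. A bystander to be left alone.
- pill_bottle: White jar, loose, 52 mm wide, 95 mm tall. Origin at the centre of its underside. A bystander to be left alone.
- mug: White mug, loose, 80 mm wide, 90 mm tall. Origin at the centre of its underside. A bystander to be left alone.

How it is judged:
On the way, in this order (a step that is already met when the one before it is completed fails the run):
1. the beaker's fork is lined up under the latch, the latch still up (x of fork in the frame of carousel between -0.007 and 0.007 m and y of fork in the frame of carousel below -0.05 m and value of joint latch above 1.2 rad and velocity of joint rotor between -0.05 and 0.05 rad/s), for 0.2 s.
2. the latch is fully down in the fork (x of fork in the frame of carousel between -0.007 and 0.007 m and y of fork in the frame of carousel below -0.05 m and value of joint latch below 0.1 rad), for 0.2 s.
At the end, for the whole second after the job is handed in: The middle of the beaker's fork is within 7 mm sideways of the carousel's line to the latch (about 5 degrees of turn), the latch is down to within 0.1 rad of level, and the turntable is at rest (all of step 2 and velocity of joint rotor between -0.05 and 0.05 rad/s); the robot touches nothing.
It fails at once if the latch is pushed down while the beaker's fork is not under it (value of joint latch below 0.6 rad and not (x of fork in the frame of carousel between -0.01 and 0.01 m and y of fork in the frame of carousel below -0.05 m)).
It fails at once if a vessel on the carousel is pushed (over 2 N) or lifted (contact force between any of the fingers, the arm and beaker above 2 N or contact force between any of the fingers, the arm and pot_a above 2 N or contact force between any of the fingers, the arm and pot_b above 2 N or contact force between any of the fingers, the arm and pot_c above 2 N or z of any of beaker, pot_a, pot_b, pot_c in the frame of carousel above 0.036 m).
It fails at once if a loose bystander is moved by more than 25 mm, lifted or tipped (distance of any of red_pot_1, red_pot_2, gallipot, cup_1, cup_2, pill_bottle, mug from where it was at the start of the episode above 0.025 m or angle between any of red_pot_1, red_pot_2, gallipot, cup_1, cup_2, pill_bottle, mug's own z axis and vertical above 0.35 rad).
It also fails if it takes over 64 s, if anything falls off the work surface, if the arm or the gripper's body presses on something with over 40 N, if the wrist force passes 120 N, or if a joint passes its speed limit or range.

## Robot

A 6-joint arm with a two-finger parallel gripper is mounted at the origin on the work surface. World frame = base frame: x ahead of the robot, y to its left, z up, the work surface at z = 0. Lengths are in m, angles in rad, forces in N, time in s.
With the tool pointing down it reaches from about 0.375 to 0.925 m from the base axis. Payload 5.7 kg.
Tool frame: the origin (TCP) lies midway between the tips of the shut fingers; the grasp point (between the pads) lies 19 mm behind it; z points along the fingers, y is the line along which they close (so a half turn about z gives the same grasp; the last joint's range is limited). The gripper opens to 88 mm and grips with 3 to 60 N. Pads are 20 mm wide; open, the fingers measure 115 mm over their backs; the gripper's body (75 mm by 178 mm) begins 61 mm behind the grasp point.
Start: joints at [1.184, 0.359, 1.51, -0, 1.272, -0.115], TCP at [0.161, 0.578, 0.223] pointing down, gripper open.
Joint ranges: [-2.97, 2.97], [-1.01, 2.36], [0.21, 2.38], [-0.96, 4.11], [0.2, 2.71], [-2.98, 2.98]. Speed limits (rad/s): [2.39, 2.39, 3.14, 3.14, 3.14, 3.14].

## Interface

Orientations are given as a unit quaternion [x, y, z, w].
In Python, from bench import move_ptp, servo_line, goto_joints, move_gripper, sleep, inverse_kinematics, capture, PlanningError, close_job, spot_in, silhouettes, current_clock, current_joint_pos, current_qvel, current_joint_torque, current_position, current_orientation, current_force, current_torque, current_finger_gap, current_grip_force gives the robot as it stands. Calls block until the motion is done:
- move_ptp(position, orientation): joint-space move of the TCP to a pose.
- servo_line(position, orientation=None, rate=0.15, contact_N=None): straight line of the TCP; orientation=None keeps the orientation; rate is the mean speed in m/s. With contact_N (N) it stops when the force on the tool has changed by that much, and returns True; else False.
- goto_joints(angles): joint-space move.
- move_gripper(opening): finger opening in m; the grip force is fixed at half the most; returns when the fingers have stopped.
- sleep(seconds).
- inverse_kinematics(position, orientation): joint angles nearest the present ones, or None.
- capture(name): name is "side" or "top" or "wrist"; returns a dict with "image" (400x640x3 uint8, blue, green, red), "range_z" (400x640 float32, m along the optical axis (not along the pixel's ray), 0 where there is no reading), "intrinsics" (3x3 intrinsics, pixels), "R" (3x3) and "t" (3): a world point X has camera coordinates R X + t. Camera axes: x right, y down, z forward; pixel columns grow to the right and rows downward; lengths in m; the calibration is good to about 2 mm. A picture is of the moment at which its call begins.
A pose or a line that the arm cannot do raises PlanningError and nothing moves.
- close_job(): hands the job in; it is judged then, once.
Trained networks look in the newest picture that a camera, given by its name, has taken for a name from the list of things; names that differ only in an ending like _2 or _b are one class to them, and where a whole thing is asked for, a point or a joint stands for the part that bears it (a point fixed in the world has none). Each returns a list of dicts, best first, with "conf" (0 to 1); they miss things now and then, are a little off and sometimes report something else, mostly with a low value. They report only what shows in the picture. A call takes as long as a camera call.
- spot_in(camera, query): "xy" ([column, row] in pixels, amid what is visible of it).
- silhouettes(camera, query): "region" (400x640 bool, what is visible of it) and "xy" ([column, row] in pixels, amid what is visible of it).
Readings, each from a call of its own:
- current_clock(): time.
- current_joint_pos(): joint angles.
- current_qvel(): joint speeds.
- current_joint_torque(): joint torques, N m.
- current_position(): TCP position.
- current_orientation(): TCP orientation.
- current_force(): force on the tool from outside, world axes, zero at the start.
- current_torque(): the same for the moment, N m.
- current_finger_gap(): finger opening in m.
- current_grip_force(): force on a finger pad.
Only numpy, scipy, OpenCV 4.12 (cv2) and the standard library are available. Lean on these libraries where they do the work, as an engineer would, in place of code of your own. Each camera call takes 0.05 s, during which the arm holds its last target. There are 200 camera calls.

## Working session

There is one attempt and no reset: what is moved stays moved. The work goes in short steps, each a Python script; the robot and the scene stay as the last script left them, time stands still between calls to the robot, and variables do not carry over. Pictures are saved under pics/ and viewed, at most 10 in all, crops included, and the job is handed in when it is done.

```bash
ls; mkdir -p pics
cat > h.py <<'E'
import numpy as np, cv2
from bench import *
def px2w(c,u,v,z=None):
    K,R,t=c["intrinsics"],np.array(c["R"]),np.array(c["t"])
    d=R.T@np.linalg.inv(K)@np.array([u,v,1.]); o=-R.T@t
    if z is None:
        r=c["range_z"][int(round(v)),int(round(u))]; return o+d*r
    return o+d*(z-o[2])/d[2]
def cloud(c,m):
    v,u=np.nonzero(m&(c["range_z"]>0)); r=c["range_z"][v,u]
    K,R,t=c["intrinsics"],np.array(c["R"]),np.array(c["t"])
    P=np.linalg.inv(K)@np.array([u,v,np.ones_like(u)])*r
    return (R.T@(P-np.array(t)[:,None])).T
E
python3 - <<'E'
from h import *
print(current_orientation(),current_clock())
for n in("top","side"):
    c=capture(n); cv2.imwrite(f"pics/{n}0.png",c["image"])
    print(n,-np.array(c["R"]).T@c["t"])
    for q in["carousel","rotor","latch","latch_hinge","latch_tip","arm","fork","beaker","pot_a","red_pot_1","gallipot","cup_1","cup_2","pill_bottle","mug"]:
        for s in silhouettes(n,q)[:5]:
            if s["conf"]<.3: continue
            P=cloud(c,s["region"])
            if len(P)==0: continue
            print(q,round(s["conf"],2),np.round(s["xy"]),"min",P.min(0).round(3),"max",P.max(0).round(3),"med",np.median(P,0).round(3))
E
```

```text
pics
[ 1.35473980e-01  9.90780482e-01 -8.86705221e-04 -2.27599989e-04] 0.0
top [ 0.44559537 -0.03011431  1.56993811]
carousel 0.56 [287. 210.] min [ 0.437 -0.08  -0.014] max [0.68  0.231 0.112] med [0.552 0.1   0.029]
rotor 0.93 [283. 210.] min [ 0.44  -0.003 -0.006] max [0.68  0.233 0.084] med [0.559 0.113 0.033]
latch 0.54 [338. 213.] min [ 0.531 -0.084  0.04 ] max [ 0.546 -0.042  0.112] med [ 0.538 -0.061  0.077]
latch_hinge 0.87 [289. 211.] min [ 0.443 -0.083 -0.007] max [0.671 0.23  0.112] med [0.552 0.1   0.029]
latch_tip 0.65 [336. 214.] min [ 0.532 -0.08   0.04 ] max [ 0.546 -0.042  0.112] med [ 0.538 -0.058  0.073]
arm 0.9 [281. 209.] min [ 0.44   0.    -0.007] max [0.676 0.244 0.084] med [0.558 0.115 0.033]
fork 0.73 [278. 207.] min [ 0.437 -0.006 -0.007] max [0.68  0.233 0.084] med [0.558 0.112 0.033]
fork 0.43 [294. 199.] min [0.562 0.054 0.053] max [0.594 0.089 0.068] med [0.578 0.07  0.06 ]
beaker 0.63 [287. 223.] min [0.495 0.076 0.025] max [0.532 0.113 0.084] med [0.516 0.097 0.036]
pot_a 0.54 [297. 200.] min [0.562 0.053 0.03 ] max [0.596 0.091 0.068] med [0.578 0.07
[... 2244 characters left out ...]
p_1 0.84 [276. 138.] min [ 0.48   0.351 -0.007] max [0.565 0.615 0.141] med [0.514 0.367 0.051]
cup_1 0.71 [320. 135.] min [ 0.599  0.231 -0.003] max [0.679 0.415 0.141] med [0.642 0.359 0.055]
cup_2 0.84 [276. 138.] min [ 0.48   0.351 -0.007] max [0.565 0.615 0.141] med [0.514 0.367 0.051]
cup_2 0.71 [320. 135.] min [ 0.599  0.231 -0.003] max [0.679 0.415 0.141] med [0.642 0.359 0.055]
pill_bottle 0.95 [357. 320.] min [ 0.518 -0.431 -0.003] max [ 0.568 -0.351  0.096] med [ 0.539 -0.421  0.066]
mug 0.89 [426. 279.] min [ 0.659 -0.411 -0.005] max [ 0.801 -0.219  0.091] med [ 0.694 -0.356  0.059]
mug 0.57 [315. 203.] min [ 0.529 -0.087  0.008] max [0.569 0.044 0.107] med [ 0.538 -0.065  0.061]
```

Run:
```python
import cv2
a=cv2.imread("pics/top0.png")[120:300,170:470]; b=cv2.imread("pics/side0.png")[100:350,180:500]
cv2.imwrite("pics/t1.png",cv2.resize(a,(800,480),interpolation=cv2.INTER_CUBIC)); cv2.imwrite("pics/s1.png",cv2.resize(b,(768,600),interpolation=cv2.INTER_CUBIC))
```

```text
(no output)
```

View pics/t1.png

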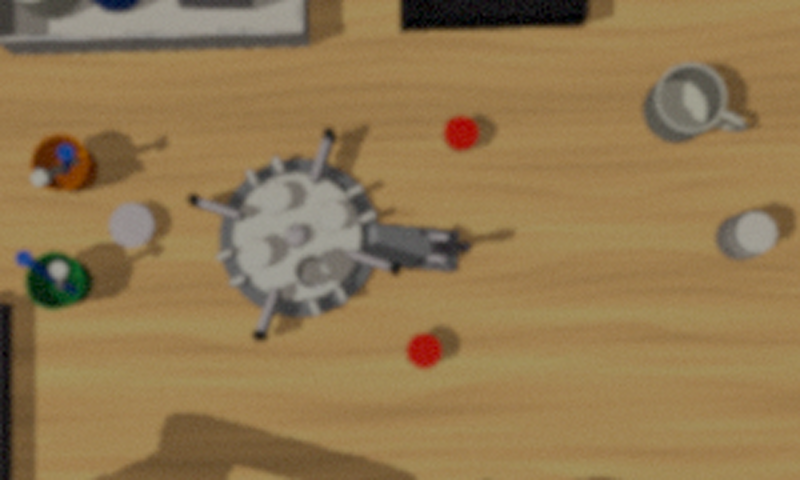

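View pics/s1.png

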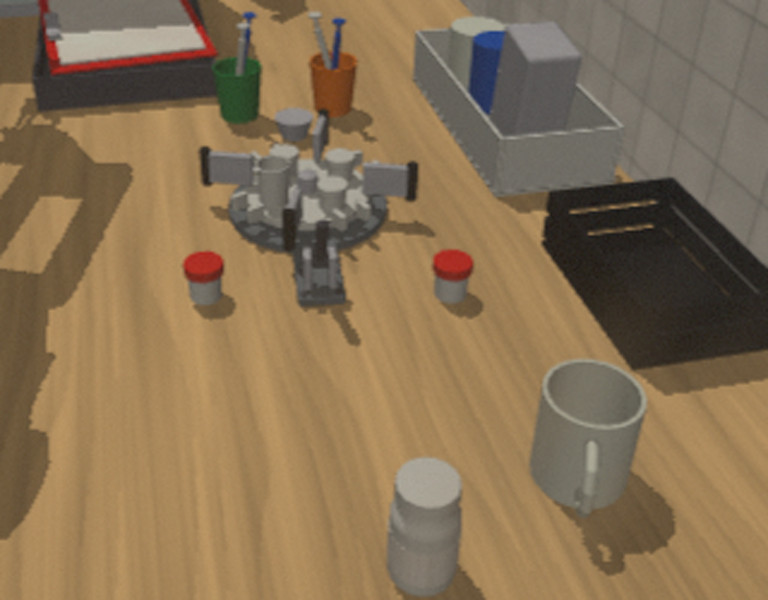

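```bash
cat >> h.py <<'E'
from scipy.spatial.transform import Rotation as Rn
def qd(a): # tool down, tool x at world angle a (deg)
    a=np.radians(a); c,s=np.cos(a),np.sin(a)
    return Rn.from_matrix(np.array([[c,s,0],[s,-c,0],[0,0,-1]])).as_quat()
E
python3 - <<'E'
from h import *
move_gripper(0.0)
move_ptp([0.56,0.10,0.33],qd(-22))
print(current_joint_pos(),current_clock())
c=capture("wrist"); cv2.imwrite("pics/w1.png",c["image"]); print(-np.array(c["R"]).T@c["t"])
for q in["beaker","pot_a","latch","latch_hinge","fork","rotor"]:
    for s in silhouettes("wrist",q)[:4]:
        P=cloud(c,s["region"])
        if s["conf"]<.3 or len(P)<5: continue
        top=P[P[:,2]>P[:,2].max()-.012]
        print(q,round(s["conf"],2),np.round(s["xy"]),P.min(0).round(3),P.max(0).round(3),"topcentre",((top.min(0)+top.max(0))/2).round(4))
E
```

```text
[5.62116908e-02 2.35351801e-01 1.42269532e+00 2.45475408e-04
 1.48381183e+00 2.00966243e+00] 5.2
[0.63523837 0.0717485  0.49170621]
beaker 0.87 [334. 193.] [0.498 0.078 0.03 ] [0.537 0.114 0.082] topcentre [0.5172 0.096  0.0757]
pot_a 0.8 [291. 194.] [0.525 0.142 0.037] [0.558 0.176 0.062] topcentre [0.5415 0.1593 0.0562]
pot_a 0.75 [287. 145.] [0.583 0.119 0.03 ] [0.621 0.153 0.062] topcentre [0.6038 0.1357 0.0575]
pot_a 0.63 [332. 148.] [0.564 0.055 0.028] [0.598 0.09  0.062] topcentre [0.5814 0.0726 0.057 ]
pot_a 0.36 [334. 192.] [0.475 0.077 0.011] [0.537 0.115 0.082] topcentre [0.5155 0.0963 0.0757]
latch 0.8 [433. 141.] [ 0.532 -0.083  0.04 ] [ 0.551 -0.039  0.11 ] topcentre [ 0.5386 -0.0769  0.1046]
latch_hinge 0.83 [322. 153.] [ 0.466 -0.099 -0.002] [0.68  0.237 0.11 ] topcentre [ 0.5386 -0.0773  0.1046]
fork 0.83 [311. 170.] [ 0.457 -0.003 -0.003] [0.68  0.267 0.082] topcentre [0.5787 0.1167 0.0757]
rotor 0.78 [310. 166.] [ 0.458 -0.004 -0.002] [0.68  0.237 0.082] topcentre [0.5787 0.1164 0.0757]
```

View pics/w1.png

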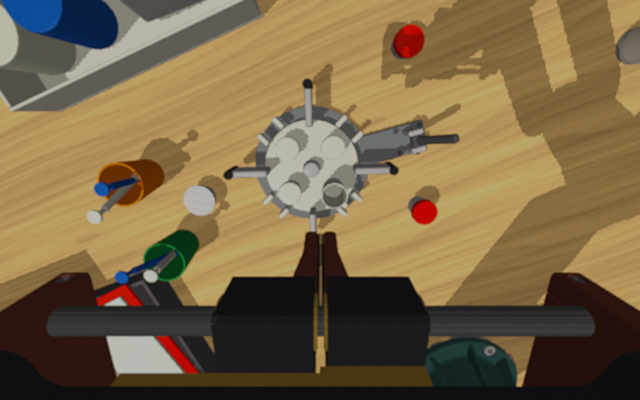

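```bash
cat >> h.py <<'E'
AX=np.array([.5603,.1153]); LD=263.4
def pol(r,a,z): a=np.radians(a); return np.array([AX[0]+r*np.cos(a),AX[1]+r*np.sin(a),z])
def arc(a0,a1,z=.05,r=.101,rate=.06,off=10.5):
    n=int(np.ceil(abs(a1-a0)/9))
    for a in np.linspace(a0,a1,n+1)[1:]: servo_line(pol(r,a,z),qd(a+off),rate=rate)
def look():
    c=capture("wrist"); C={}
    pots=[]
    for q in("beaker","pot_a"):
        for s in silhouettes("wrist",q)[:6]:
            P=cloud(c,s["region"])
            if s["conf"]<.3 or len(P)<5: continue
            t=P[P[:,2]>P[:,2].max()-.012]; m=(t.min(0)+t.max(0))/2
            d=m[:2]-AX; print(q,round(s["conf"],2),m.round(4),"r",np.hypot(*d).round(4),"ang",(np.degrees(np.arctan2(d[1],d[0]))%360).round(1))
    for s in silhouettes("wrist","latch")[:1]:
        P=cloud(c,s["region"]); t=P[P[:,2]>P[:,2].max()-.012]; m=(t.min(0)+t.max(0))/2
        d=m[:2]-AX; print("latch",m.round(4),(np.degrees(np.arctan2(d[1],d[0]))%360).round(1))
    return c
E
python3 - <<'E'
from h import *
a0=322-360
move_ptp(pol(.101,a0,.15),qd(a0+10.5))
print(servo_line(pol(.101,a0,.05),rate=.1,contact_N=8),current_position())
arc(a0,38.4-10.5-6)
print(current_force(),current_clock())
arc(21.9,16)
servo_line(pol(.101,16,.15),rate=.2)
move_ptp([0.56,0.10,0.33],qd(-22)); look(); print(current_clock())
E
```

```text
False [0.64055337 0.05312586 0.05071193]
[-0.58054936  0.59966689 -0.84554509] 10.325
beaker 0.97 [0.5483 0.0677 0.0758] r 0.0491 ang 255.9
beaker 0.5 [ 0.539  -0.0771  0.1042] r 0.1936 ang 263.7
pot_a 0.85 [0.5154 0.129  0.0571] r 0.047 ang 163.0
pot_a 0.77 [0.6072 0.103  0.057 ] r 0.0485 ang 345.2
pot_a 0.66 [0.5738 0.1618 0.0564] r 0.0484 ang 73.8
pot_a 0.34 [0.6373 0.3718 0.1411] r 0.2678 ang 73.3
latch [ 0.539  -0.0771  0.1042] 263.7
12.35
```

Run:
```python
from h import *
a0=12
move_ptp(pol(.101,a0,.15),qd(a0+8))
servo_line(pol(.101,a0,.05),rate=.15)
arc(a0,30.9,rate=.04,off=8)
arc(30.9,25,off=8)
servo_line(pol(.101,25,.15),rate=.2)
move_ptp([0.56,0.10,0.33],qd(-22)); c=look(); cv2.imwrite("pics/w2.png",cv2.resize(c["image"][70:240,220:480],(780,510),interpolation=2)); print(current_clock())
```

```text
beaker 0.96 [0.5552 0.0663 0.0752] r 0.0493 ang 264.1
pot_a 0.83 [0.5133 0.1218 0.0569] r 0.0474 ang 172.2
pot_a 0.78 [0.608  0.1107 0.059 ] r 0.048 ang 354.6
pot_a 0.73 [0.5666 0.1637 0.0574] r 0.0488 ang 82.6
latch [0.5612 0.1163 0.0752] 47.6
17.3083
```

View pics/w2.png

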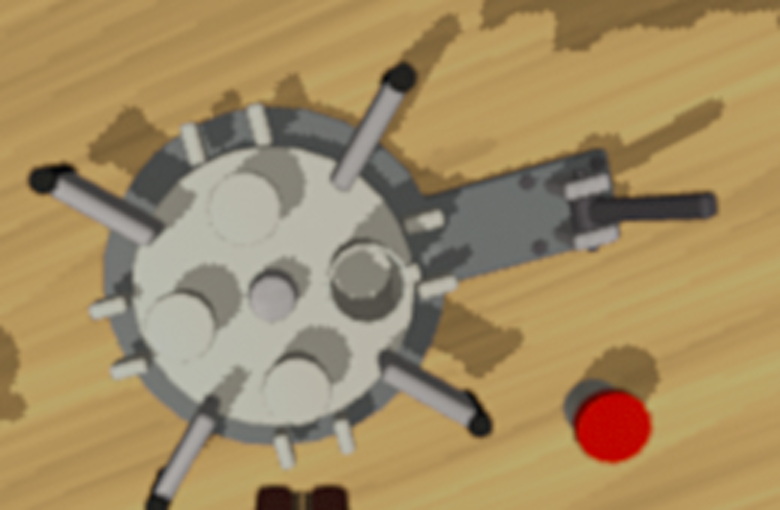

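Run:
```python
from h import *
import h
h.AX=np.array([.561,.1155]); L=263.45; q=qd(83.4)
move_ptp(pol(.245,L,.2),q)
servo_line(pol(.245,L,.085),rate=.12)
print(servo_line(pol(.125,L,.085),rate=.06,contact_N=20),current_position(),current_force())
print(servo_line(pol(.121,L,.040),rate=.03,contact_N=18),current_position(),current_force(),current_clock())
servo_line(pol(.121,L,.13),rate=.15)
move_ptp([0.56,0.10,0.33],qd(-22)); h.AX=np.array([.5603,.1153]); c=look()
cv2.imwrite("pics/w3.png",cv2.resize(c["image"][70:240,220:480],(780,510),interpolation=2)); print(current_clock())
for s in silhouettes("wrist","latch")[:2]:
    P=cloud(c,s["region"]); print(s["conf"],P.min(0).round(3),P.max(0).round(3))
c=capture("side"); cv2.imwrite("pics/s3.png",cv2.resize(c["image"][130:230,240:400],(800,500),interpolation=2))
```

```text
False [ 0.54674378 -0.00878374  0.08500546] [ 0.11932333 -0.88719031  0.73981395]
True [ 0.54706796 -0.00508321  0.04605358] [-1.69671337  0.63373016 10.98251805] 23.7083
beaker 0.9 [0.555  0.0663 0.0761] r 0.0493 ang 263.9
pot_a 0.86 [0.5134 0.1214 0.0559] r 0.0473 ang 172.6
pot_a 0.78 [0.5667 0.1637 0.0565] r 0.0488 ang 82.5
pot_a 0.69 [0.6079 0.1104 0.0597] r 0.0479 ang 354.2
pot_a 0.45 [ 0.5439 -0.0148  0.0451] r 0.1312 ang 262.8
latch [ 0.5442 -0.0142  0.0451] 262.9
26.3917
0.66 [ 0.53  -0.064  0.011] [0.556 0.027 0.051]
```

View pics/w3.png

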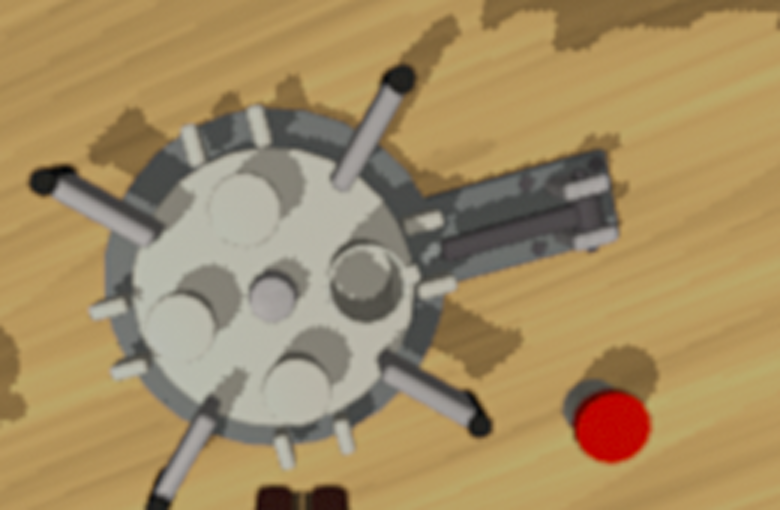

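View pics/s3.png

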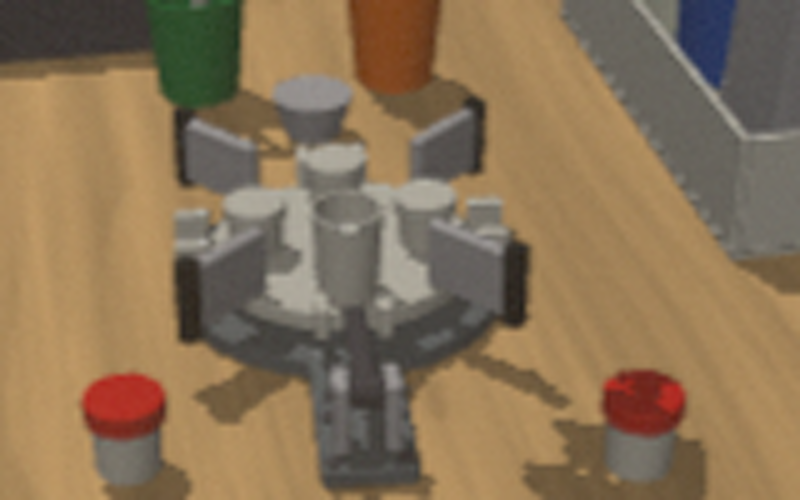

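The wrist view shows the bar (445–600, 210–250) level and between the beaker's lugs at (425, 220) and (437, 287). The side view agrees: the bar lies centred in the fork, and the nearby bystanders are still standing.

```bash
python3 -c "
from bench import *
print(close_job())"
```

```text
the job is handed in; nothing more can be done
None
```

The carousel is turned so the beaker's fork is lined up at the latch, the latch is pressed fully down into it, and the job was handed in with about 26 s on the robot clock; no verdict was shown.

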